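# Hang the soap pan on the swinging scale hook

## Task

Weigh the soap: lift the pan by its black tab, lay the top of its wire bail gently against the straight shank of the hook that is swinging under the spring scale, above the hook's tip, and lean it there until the hook stands still. Then, still touching the shank, slide the bail down between shank and tip into the bottom of the hook, and lower on until the scale's spring carries the whole weight, so that the pan neither drops nor bounces when you let go. Leave it hanging upright and still by its bail and do not disturb the other things on the table.

Things in the scene. Friction and masses are not known exactly. Their poses are not given: they have to be found in the camera images.
- scale: Stand of a hanging spring scale, fixed to the table. Origin on the table straight below the resting hook's pivot; x points from the hook to the post, z up. Base plate 170 x 130 x 14 mm from 80 to 250 mm along +x; post 22 mm wide at x = 170 mm; a spring tube 24 mm in diameter stands over the hook from 390 mm above the table up; arm and dial (84 mm wide) are behind it (dial from x = 80 mm).
- hook: Steel J hook of 9 mm round bar, 0.22 kg, swinging freely about the scale's y axis (period about 0.6 s, starts 0.3 to 0.5 rad off plumb, hardly damped). Origin: the pivot; at rest its axes are the scale's. Straight shank, centre line x = +14 mm, z = -25 to -118 mm; below it a half circle of 14 mm radius. Knocks or pressure of the pan over 12 N are too rough.
- hook_tip (a point): Upper end of the hook's centre line at its tip, x = -20, z = -104 mm from the pivot (the bar goes 4.5 mm higher; the widest swing lifts the tip by some 25 mm). The mouth between tip and shank is 25 mm wide and looks up, on the -x side of the shank, towards the robot.
- hook_rest (a point): Fixed point on the scale where the pivot of the empty hook is, 365 mm above the table. The pivot hangs on a spring in the tube: under load it sinks straight down, about 20 mm per newton after the first 0.5 N (at most 85 mm), little damped.
- scale_rod: The short rod and pivot block (14 x 16 x 14 mm) that carries the hook and slides straight down out of the spring tube under load. Origin: the hook's pivot; axes as the scale's.
- hook_seat (a point): Where the centre of the bail wire lies when it is seated in the bottom of the hook: 124.5 mm below the pivot; moves and turns with the hook.
- pan: Round steel weighing pan, 80 mm wide, 45 mm high, with a white soap block in it; pan and soap together weigh 0.10 to 0.36 kg, not known beforehand. Origin: centre of the underside; z up, the tab is on its -x side. Stands loose on the table.
- pan_tab (a point): Grip point of the pan: centre of an upright black tab, 12 mm thick (y), 30 mm long (x), 36 mm high (z 38 to 74 mm over the pan's underside), 100 mm out on the pan's -x side. Axes as the pan's.
- bail_top (a point): Centre of the bail wire at its peak, 147 mm above the pan's underside. The stiff bail of 6 mm wire lies in the pan's y-z plane: from the rim (y = +-38, z = 41 mm) to y = +-20, z = 138 mm, then to this blunt peak at y = 0. Axes as the pan's.
- oil_bottle: Bystander: small amber bottle, 34 mm wide, 75 mm high; origin under its centre.
- soap_bar: Bystander: white soap bar 75 x 45 x 26 mm; origin under its centre.
- petal_jar: Bystander: jar 90 mm wide, 130 mm high; origin under its centre.
- beaker: Bystander: clear plastic beaker 76 mm wide, 85 mm high; origin under its centre.
- mould: Bystander: wooden soap mould 130 x 75 x 50 mm; origin under its centre.
- spatula: Bystander: spatula lying flat, about 250 mm long.
- dish: Bystander: white bowl 100 mm wide, 35 mm high; origin under its centre.
Not all that is in view belongs to the job. Leave any red look-alike of the pan alone.

How it is judged:
On the way, in this order (a step that is already met when the one before it is completed fails the run):
1. the bail leans on the hook's shank above the tip and the hook stands still (contact force between pan and hook above 0.08 N and angular speed of hook below 0.4 rad/s and z of bail_top in the frame of hook above -0.1 m and x of bail_top in the frame of hook below 0.014 m), for 0.4 s.
2. the bail, still touching the shank, is between shank and tip (contact force between pan and hook above 0.02 N and z of bail_top in the frame of hook below -0.104 m and x of bail_top in the frame of hook between -0.014 and 0.014 m).
3. the bail is seated in the bottom of the hook (distance between bail_top and hook_seat below 0.008 m), for 0.2 s.
At the end, for the whole second after the job is handed in: The pan hangs clear of the table (by more than 6 mm) from the hook, its bail's peak within 8 mm of the seat, pan and hook within 0.2 rad of plumb, the pan slower than 0.06 m/s and the hook slower than 0.6 rad/s (distance between bail_top and hook_seat below 0.008 m and height (world z) of pan above 0.006 m and angle between each of pan, hook's own z axis and vertical below 0.2 rad and linear speed of pan below 0.06 m/s and angular speed of hook below 0.6 rad/s and contact force between pan and hook above 0.5 N); the robot touches nothing.
It fails at once if the pan is let go before the spring carries just its weight, so that it drops or bounces on the spring faster than 0.06 m/s, or falls faster than 0.15 m/s (contact force between the fingers and pan below 0.05 N and height (world z) of pan above 0.006 m and (linear speed of scale_rod above 0.06 m/s or linear speed of pan above 0.15 m/s)).
It fails at once if pan and hook press or knock together with more than 12 N (contact force between pan and hook above 12 N).
It fails at once if another thing on the table is moved more than 25 mm (distance of any of oil_bottle, soap_bar, petal_jar, beaker, mould, spatula, dish from where it was at the start of the episode above 0.025 m).
It also fails if it takes over 72 s, if anything falls off the work surface, if the arm or the gripper's body presses on something with over 40 N, if the wrist force passes 120 N, or if a joint passes its speed limit or range.

## Robot

A 6-joint arm with a two-finger parallel gripper is mounted at the origin on the work surface. World frame = base frame: x ahead of the robot, y to its left, z up, the work surface at z = 0. Lengths are in m, angles in rad, forces in N, time in s.
With the tool pointing down it reaches from about 0.375 to 0.975 m from the base axis. Payload 3.8 kg.
Tool frame: the origin (TCP) lies on the centre line of the jaws, within the pads' length; the fingertips stand 17 mm ahead of it and the grasp point (between the pads) lies 2 mm behind it (bot.tip_extent is the distance from the TCP to the fingertips, in m); z points along the fingers, y is the line along which they close (so a half turn about z gives the same grasp; the last joint's range is limited). The gripper opens to 85 mm and grips with 20 to 120 N. Pads are 22 mm wide; open, the fingers measure 114 mm over their backs; the gripper's body (76 mm by 85 mm) begins 54 mm behind the grasp point. The pads swing forward as they close: fully open they stand 13 mm farther back than shut.
Start: joints at [1.225, 0.264, 1.604, -0, 1.274, -0.037], TCP at [0.205, 0.643, 0.224] pointing down, gripper open.
Joint ranges: [-2.63, 2.63], [-0.94, 2.18], [0.31, 2.57], [-1.31, 4.45], [0, 2.66], [-2.55, 2.55]. Speed limits (rad/s): [2.57, 2.57, 3.14, 3.14, 3.14, 3.14].

## Interface

Orientations are given as a rotation vector (axis times angle).
In Python, from workcell import readout, read_camera, finish_job, bot gives the robot as it stands.
- The arm moves only by the tool jog_arm, never from a script. Its argument "deltas" is one flat list of numbers, 7 for each row, row after row: the shift along the tool's x, y, z in m, then the turn, a rotation vector about the tool's x, y, z in degrees, then the gripper command: -1 is shut, 1 is fully open, values between are in proportion. A call has 1 to 8 rows; each row is the pose to reach, as a shift and turn from the pose commanded when the call began, along the tool's axes at that moment; what a row does not reach only later rows make up. A row lasts 1/10 s, in which the tool goes at most 50 mm and 8.59 degrees, less where a joint would pass 70% of its speed; a pose out of reach is approached as far as the arm can. A call with a gripper value outside its range is refused whole. The fingers move at their own pace and stop on an object; "squeeze" is the grip in N (left out, the last holds). Time passes only in rows, so rows that repeat a pose let the fingers close. It gives the time, the measured TCP pose, the force, the opening and the grip force at its end, in the units of the state.
- readout.read_state(): the state, without advancing time (a new reading comes with each control period).
- read_camera(name): name is "scene" or "top"; returns a dict with "color" (420x560x3 uint8, blue, green, red), "fx", "fy", "cx", "cy" (pixels), "dist" ([k1, k2, p1, p2, k3] as OpenCV has them; the pictures are not rectified), "origin" and "attitude" of the camera in the world. Camera axes: x right, y down, z forward; pixel columns grow to the right and rows downward; lengths in m; the calibration is good to about 2 mm. A picture is of the moment at which its call begins. There is no depth.
- finish_job(): hands the job in; it is judged then, once.
The state is a dict: "time": time; "q": joint angles; "joint_vel": joint speeds; "joint_torque": joint torques, N m; "tool_pos": TCP position; "tcp_rot": TCP orientation; "wrist_force": force on the tool from outside, world axes, zero at the start; "torque": the same for the moment, N m; "width": opening from 0.0 (shut) to 1.0 (fully open); "grip_force": force on a finger pad.
Only numpy, scipy, OpenCV 4.12 (cv2) and the standard library are available. Lean on these libraries where they do the work, as an engineer would, in place of code of your own. Each camera call takes 0.05 s, during which the arm holds its last target. There are 200 camera calls.

## Working session

There is one attempt and no reset: what is moved stays moved. The work goes in short steps, Python scripts to look and compute and a tool call to move; the robot and the scene stay as the last step left them, time stands still between calls to the robot, and variables do not carry over. Pictures are saved under pics/ and viewed, at most 10 in all, crops included, and the job is handed in when it is done.

Besides the shell and the picture viewer there is one more tool, called after "Emit:" as name(argument=value, ...) on one line, values as JSON. jog_arm: Moves the arm, as the interface text tells. Its arguments: {"type":"object","properties":{"deltas":{"type":"array"},"squeeze":{"type":"number"}},"required":["deltas"]}

```bash
mkdir -p pics; ls; python3 - <<'E'
from workcell import readout, read_camera, bot
import cv2, numpy as np
for n in ("scene","top"):
    c=read_camera(n); cv2.imwrite(f"pics/{n}0.png",c["color"])
    print(n,{k:np.round(v,4).tolist() for k,v in c.items() if k!="color"})
print(readout.read_state(), bot.tip_extent)
E
```

```text
pics
scene {'fx': 423.3969, 'fy': 423.3969, 'cx': 283.5567, 'cy': 212.7457, 'dist': [-0.1211, 0.0, 0.0, 0.0, 0.0], 'origin': [1.3748, -0.3653, 0.9098], 'attitude': [-1.9085, -1.2466, 0.6196]}
top {'fx': 480.3711, 'fy': 480.3711, 'cx': 273.1679, 'cy': 215.841, 'dist': [-0.1172, 0.0, 0.0, 0.0, 0.0], 'origin': [0.3536, 0.0003, 1.4893], 'attitude': [-2.1038, 2.1617, -0.1709]}
{'time': 0.1, 'q': array([ 1.22510430e+00,  2.64686879e-01,  1.60527243e+00,  2.51999658e-05,
        1.27368941e+00, -3.68962392e-02]), 'joint_vel': array([ 0.00073932, -0.00090133, -0.00419975, -0.0007622 ,  0.00014489,
        0.00203013]), 'joint_torque': array([ 7.54408338e-04, -5.16703427e+01, -3.68589163e+01, -4.88739342e-07,
        6.16020159e-03,  1.91563561e-05]), 'tool_pos': array([0.20489849, 0.64242841, 0.22316153]), 'tcp_rot': array([-0.48307789, -3.10380823,  0.00316312]), 'wrist_force': array([ 0.11956144, -0.02338875,  0.72994237]), 'torque': array([ 0.00968002,  0.06127677, -0.00503508]), 'grip_force': 0.0, 'width': 1.0006719476532215} 0.017
```

View pics/scene0.png

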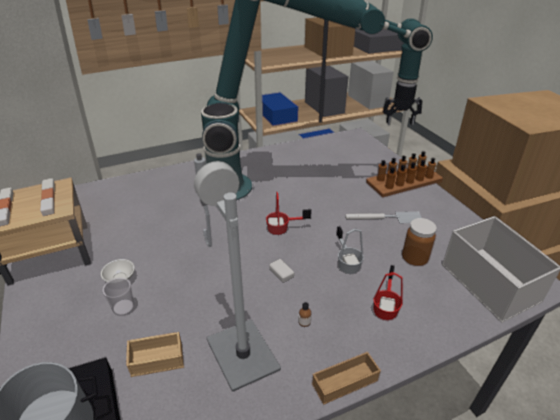

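View pics/top0.png

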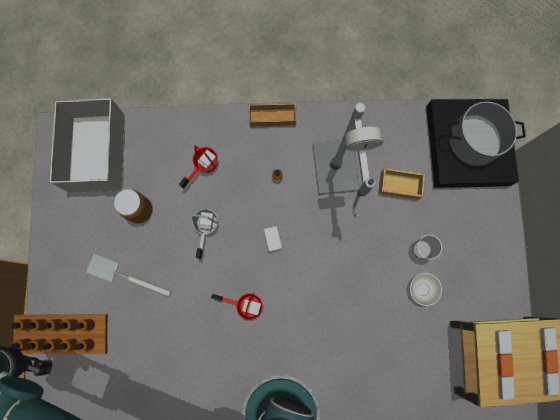

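The steel pan is at top (206,222) / scene (350,258), with its tab at top (199,254). The red look-alikes are at top (205,160) and (249,306). The steel-grey pan fits the description because the other two are red. The scale base is at top (338,165) and the hook is near scene (207,225). I'll confirm with one enlarged mosaic.

```bash
cat > h.py <<'E'
import numpy as np, cv2
from scipy.spatial.transform import Rotation as R
from workcell import readout, read_camera, bot
def KD(c): return np.array([[c["fx"],0,c["cx"]],[0,c["fy"],c["cy"]],[0,0,1]]), np.array(c["dist"])
def ray(c,uv):
    K,D=KD(c); p=cv2.undistortPoints(np.array(uv,float).reshape(-1,1,2),K,D)[:,0]
    d=np.c_[p,np.ones(len(p))]@R.from_rotvec(c["attitude"]).as_matrix().T
    return np.array(c["origin"]), d/np.linalg.norm(d,axis=1)[:,None]
def onz(c,uv,z):
    o,d=ray(c,uv); return o+d*((z-o[2])/d[:,2])[:,None]
def onplane(c,uv,p,n):
    o,d=ray(c,uv); return o+d*(((p-o)@n)/(d@n))[:,None]
def two(c1,u1,c2,u2):
    o1,d1=ray(c1,u1);o2,d2=ray(c2,u2);d1=d1[0];d2=d2[0]
    s=np.linalg.lstsq(np.c_[d1,-d2],o2-o1,rcond=None)[0]
    a=o1+s[0]*d1;b=o2+s[1]*d2; return (a+b)/2, np.linalg.norm(a-b)
def proj(c,P):
    K,D=KD(c); r=R.from_rotvec(c["attitude"]).inv()
    return cv2.projectPoints(np.atleast_2d(P).astype(float),r.as_rotvec(),-r.apply(c["origin"]),K,D)[0][:,0]
def crop(c,x,y,w,h,k): return cv2.resize(c["color"][y:y+h,x:x+w],None,fx=k,fy=k,interpolation=cv2.INTER_CUBIC)
E
python3 - <<'E'
from h import *
s=read_camera("scene");t=read_camera("top")
a=np.vstack([np.hstack([crop(t,170,190,80,75,4),crop(t,300,95,100,75*1,4)[:, :400]]),np.hstack([crop(s,310,215,80,75,4),crop(s,180,150,100,75,4)])]) if 0 else None
A=np.hstack([crop(t,170,190,80,75,5),crop(t,310,125,80,75,5)]) ; A=A[:300+75]
B=np.hstack([crop(s,320,220,80,45,5)*0+crop(s,320,225,80,45,5),crop(s,170,200,80,45,5)])
cv2.imwrite("pics/mos.png",np.vstack([A,B]))
cv2.imwrite("pics/sc.png",crop(s,175,150,100,240,2.5))
E
```

```text
(no output)
```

View pics/mos.png

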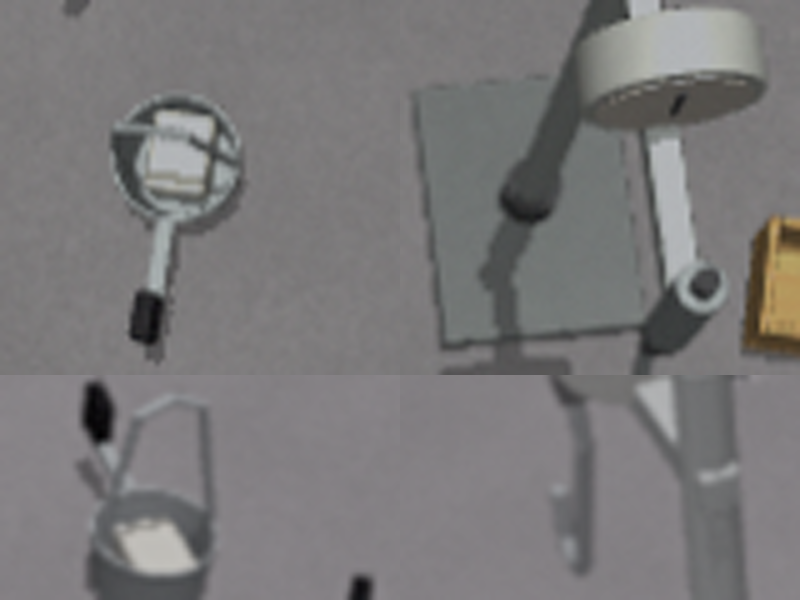

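View pics/sc.png

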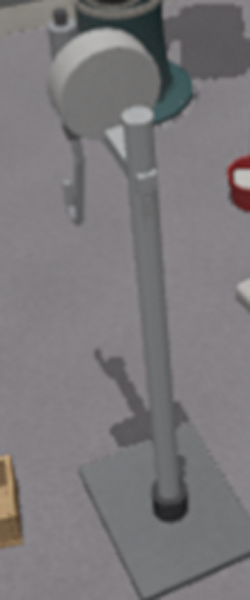

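```bash
python3 - <<'E'
from h import *
s=read_camera("scene");t=read_camera("top")
np.set_printoptions(precision=4,suppress=True)
bm=onz(t,[[313,143.4],[319,194.6],[359,189.4]],.014); print("base top",bm)
bs=onz(s,[[207,340],[250,323],[279,371],[236,384]],.014); print("base scene",bs)
def dark(c,x,y,w,h,name):
    m=(c["color"][y:y+h,x:x+w].max(2)<45).astype(np.uint8)
    n,l,st,ce=cv2.connectedComponentsWithStats(m); i=1+np.argmax(st[1:,4]); print(name,st[i],ce[i]+[x,y]); return ce[i]+[x,y]
ut=dark(t,185,240,30,25,"tab top"); us=dark(s,330,222,20,25,"tab scene")
print("tab",two(t,ut,s,us), onz(t,[ut],.06))
print("rim c",onz(t,[[205.4,221.4]],.045))
print("bail",two(t,[208,217.4],s,[356,230.3]))
# tube centre top in top view (dark hole) 
print("tube top mos (705,283)", [310+305/5,125+283/5], two(t,[371,181.6],s,[200,156]))
E
```

```text
base top [[ 0.8311 -0.1291  0.014 ]
 [ 0.663  -0.1409  0.014 ]
 [ 0.6764 -0.2679  0.014 ]]
base scene [[ 0.6913 -0.2679  0.014 ]
 [ 0.6826 -0.1472  0.014 ]
 [ 0.8467 -0.1347  0.014 ]
 [ 0.8392 -0.2409  0.014 ]]
tab top [11  9  7 10 46] [198.9565 253.4783]
tab scene [ 7  5  5 11 44] [339.1364 232.2727]
tab (array([0.4849, 0.2316, 0.0544]), np.float64(0.002492521044452808)) [[0.4839 0.2295 0.06  ]]
rim c [[0.5829 0.2119 0.045 ]]
bail (array([0.5861, 0.204 , 0.1439]), np.float64(0.03136032002901881))
tube top mos (705,283) [371.0, 181.6] (array([ 0.5914, -0.2079,  0.4809]), np.float64(0.004608697579779814))
```

```bash
cat >> h.py <<'E'
def go(p,yaw):  # shift+turn in tool axes to put TCP at p, tool down, with tool y axis at yaw+90deg
    s=readout.read_state(); r=R.from_rotvec(s["tcp_rot"])
    y=np.array([-np.sin(yaw),np.cos(yaw),0]); z=np.array([0,0,-1.]); T=R.from_matrix(np.c_[np.cross(y,z),y,z])
    print("shift mm",np.round(r.inv().apply(np.array(p)-s["tool_pos"])*1000,1),"turn deg",np.round((r.inv()*T).as_rotvec(degrees=True),2))
E
python3 - <<'E'
from h import *
go([.485,.231,.15],-.21)
E
```

```text
shift mm [-391.9 -307.2   74.1] turn deg [-0.05 -0.   -5.66]
```

Emit:
jog_arm(deltas=[-0.049,-0.038,0,0,0,-1,1,-0.098,-0.077,0,0,0,-2,1,-0.147,-0.115,0,0,0,-3,1,-0.196,-0.154,0,0,0,-4,1,-0.245,-0.192,0,0,0,-5,1,-0.294,-0.23,0,0,0,-5.7,1,-0.343,-0.269,0.02,0,0,-5.7,1,-0.392,-0.307,0.04,0,0,-5.7,1])

```text
time: 1.1
tool_pos: [0.4306, 0.3124, 0.2073]
tcp_rot: [0.328, 3.122, 0.003]
wrist_force: [0.7, 0.5, -0.1]
width: 0.997
grip_force: 0.0
```

Emit:
jog_arm(deltas=[0,0,0.03,0,0,0,1,0,0,0.03,0,0,0,1])

```text
time: 1.3
tool_pos: [0.4274, 0.3106, 0.1726]
tcp_rot: [-0.333, -3.118, 0.007]
wrist_force: [-1.7, 0.9, 0.5]
width: 0.998
grip_force: 0.0
```

```bash
python3 - <<'E'
from h import *
s=read_camera("scene");t=read_camera("top")
go([.485,.231,.058],-.21); st=readout.read_state(); print(st["tool_pos"],st["wrist_force"],st["torque"],st["time"])
cv2.imwrite("pics/g.png",np.hstack([crop(t,165,190,80,110,5),crop(s,300,180,80,110,5)]))
E
```

```text
shift mm [-72.6 -68.8 118. ] turn deg [-0.06 -0.09  0.02]
[0.42855345 0.3135243  0.17601184] [-0.44031058  1.15613741  0.1528183 ] [ 0.00327539  0.03081164 -0.00731433] 1.4
```

View pics/g.png

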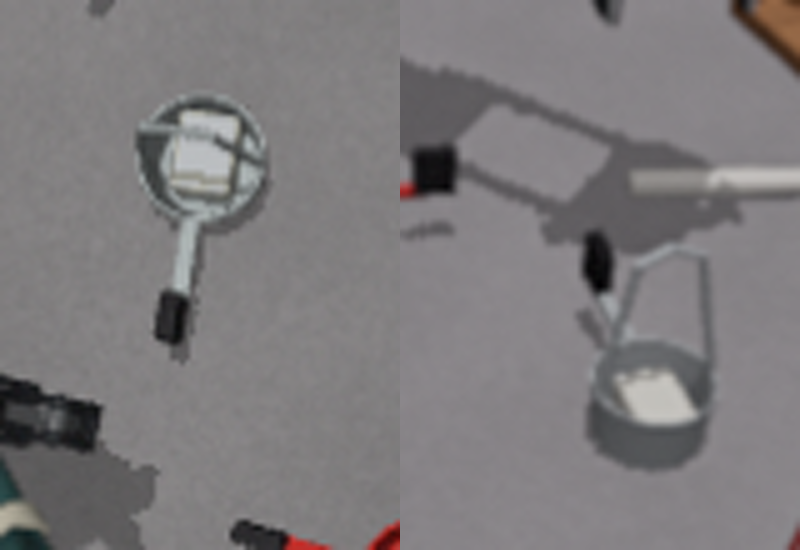

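Emit:
jog_arm(deltas=[-0.036,-0.034,0,0,0,0,1,-0.073,-0.069,0,0,0,0,1,-0.073,-0.069,0,0,0,0,1,-0.073,-0.069,0.03,0,0,0,1,-0.073,-0.069,0.03,0,0,0,1])

```text
time: 1.9
tool_pos: [0.484, 0.2314, 0.1444]
tcp_rot: [-0.326, -3.12, 0.003]
wrist_force: [-0.2, -0.1, -1.1]
width: 0.998
grip_force: 0.0
```

```bash
python3 - <<'E'
from h import *
t=read_camera("top");go([.485,.231,.058],-.21)
for i in range(4):
    s=read_camera("scene"); st=readout.read_state(); print(st["tool_pos"],st["wrist_force"],st["torque"],st["time"])
cv2.imwrite("pics/g2.png",np.hstack([crop(t,165,190,80,110,5),crop(s,300,180,80,110,5)]))
E
```

```text
shift mm [-0.9 -0.6 87.7] turn deg [-0.09 -0.17  0.13]
[0.48547978 0.23228751 0.14679529] [-0.55159013  0.06423382  0.62693009] [-0.03445322 -0.02543115  0.01829817] 2.0
[0.48614974 0.23248692 0.14750476] [-0.17113745  1.08740266  0.07670144] [0.00886734 0.00557331 0.00434591] 2.05
[0.48656063 0.23251    0.1478637 ] [0.68104014 0.56929625 0.16833069] [-0.01333559  0.00218278 -0.03679352] 2.1
[0.48677227 0.23242194 0.14799588] [-0.67027494  0.70022196 -0.17091166] [ 0.00564997 -0.03120908 -0.06520282] 2.15
```

View pics/g2.png

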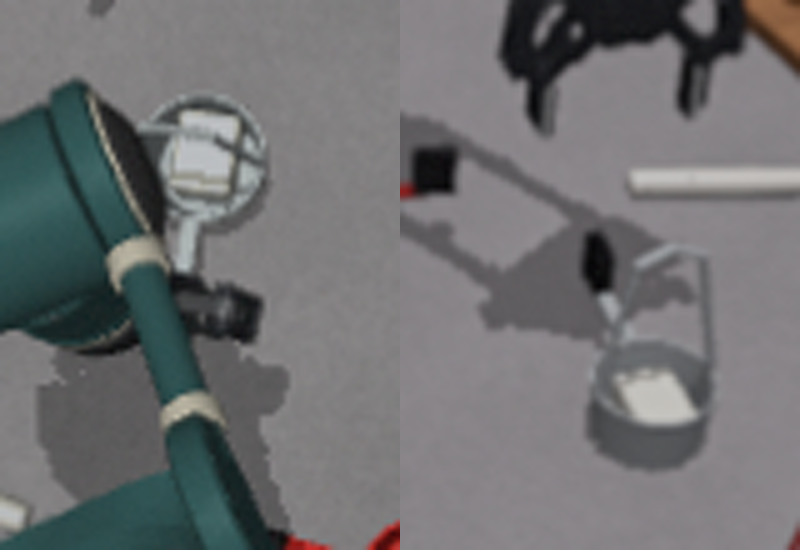

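The crop confirms the grey steel pan, with its tab at top crop (170,318). The open fingers straddle it. I'll go down and grip.

Emit:
jog_arm(deltas=[0.001,-0.001,0.03,0,0,0,1,0.001,-0.001,0.06,0,0,0,1,0.001,-0.001,0.089,0,0,0,1,0.001,-0.001,0.089,0,0,0,1,0.001,-0.001,0.089,0,0,0,0.2,0.001,-0.001,0.089,0,0,0,-0.5,0.001,-0.001,0.089,0,0,0,-1,0.001,-0.001,0.089,0,0,0,-1], squeeze=50)

```text
time: 2.95
tool_pos: [0.4863, 0.2309, 0.059]
tcp_rot: [0.328, 3.122, 0.002]
wrist_force: [0.1, -0.1, -0.1]
width: 0.329
grip_force: 0.0
```

Emit:
jog_arm(deltas=[0,0,0,0,0,0,-1,0,0,0,0,0,0,-1,0,0,0,0,0,0,-1,0,0,0,0,0,0,-1])

```text
time: 3.35
tool_pos: [0.4853, 0.2304, 0.0578]
tcp_rot: [0.328, 3.124, 0.0]
wrist_force: [-1.8, -0.5, 3.5]
width: 0.116
grip_force: 51.3
```

Emit:
jog_arm(deltas=[0,0,-0.005,0,0,0,-1,0,0,-0.015,0,0,0,-1,0,0,-0.03,0,0,0,-1,0,0,-0.05,0,0,0,-1,0,0,-0.075,0,0,0,-1,0,0,-0.1,0,0,0,-1,0,0,-0.13,0,0,0,-1,0,0,-0.16,0,0,0,-1])

```text
time: 4.15
tool_pos: [0.4847, 0.2302, 0.2194]
tcp_rot: [0.328, 3.124, 0.0]
wrist_force: [0.9, -0.7, -1.7]
width: 0.118
grip_force: 50.7
```

```bash
python3 - <<'E'
from h import *
W=[]
for i in range(12):
    t=read_camera("top") if i==0 else read_camera("scene"); st=readout.read_state(); W.append(np.r_[st["wrist_force"],st["torque"]])
s=t; W=np.array(W)[3:]
print(np.round(W.mean(0),3),np.round(W.std(0)/3,3),st["tool_pos"],st["tcp_rot"],st["width"],st["grip_force"],st["time"])
p=proj(s,[st["tool_pos"]])[0]; x,y=int(p[0])-20,int(p[1])-60
print(p,x,y); cv2.imwrite("pics/lift.png",crop(s,x,y,110,120,5))
go([.485,-.221,.22],.085)
E
```

```text
[-0.226  0.198 -1.685  0.025  0.139  0.008] [0.149 0.146 0.149 0.009 0.015 0.005] [0.48455309 0.23009766 0.21630413] [-3.28067540e-01 -3.12277269e+00  1.44900472e-03] 0.1242366952518063 50.68469166755676 4.75
[342.87979943 190.25586101] 322 130
shift mm [ -94.2 -441.2   -3.4] turn deg [ -0.05  -0.1  -16.86]
```

View pics/lift.png

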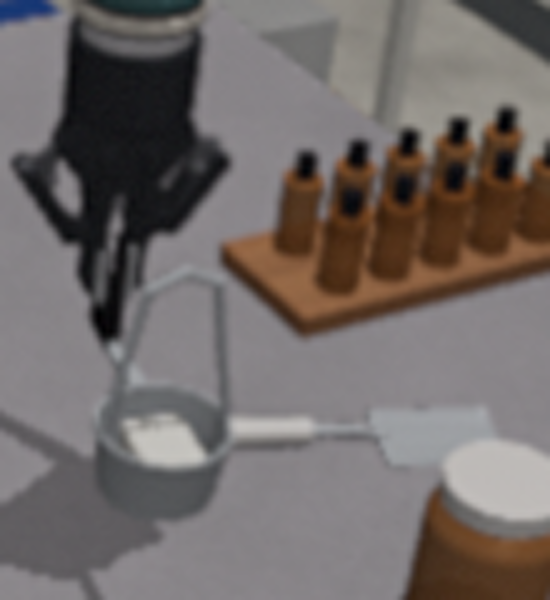

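```bash
python3 - <<'E'
from h import *
s=read_camera("scene")
print(proj(s,[[.5825,.209,.305],[.5825,.209,.300],[.5825,.209,.310]]), "seen 360,184.3")
go([.4156,-.2259,.223],.085)
E
```

```text
[[357.57437191 182.82773419]
 [357.37139275 184.40039978]
 [357.77812607 181.24716342]] seen 360,184.3
shift mm [ -27.2 -460.5   -6.1] turn deg [ -0.04  -0.07 -16.86]
```

Emit:
jog_arm(deltas=[-0.001,-0.015,-0.006,0,0,-1,-1,-0.003,-0.045,-0.006,0,0,-2.5,-1,-0.005,-0.085,-0.006,0,0,-4,-1,-0.008,-0.13,-0.006,0,0,-6,-1,-0.011,-0.175,-0.006,0,0,-8,-1,-0.013,-0.22,-0.006,0,0,-10,-1,-0.016,-0.265,-0.006,0,0,-12,-1,-0.018,-0.305,-0.006,0,0,-14,-1])

```text
time: 5.6
tool_pos: [0.4387, -0.0737, 0.2234]
tcp_rot: [-0.057, 3.141, -0.001]
wrist_force: [0.7, 0.3, -1.7]
width: 0.119
grip_force: 50.6
```

```bash
python3 - <<'E'
from h import *
go([.4156,-.2259,.223],.085); print(readout.read_state()["tool_pos"])
E
```

```text
shift mm [  28.6 -151.2    0.5] turn deg [-0.03  0.02 -2.79]
[ 0.43868014 -0.07371206  0.22340752]
```

Emit:
jog_arm(deltas=[0.006,-0.03,0,0,0,-1,-1,0.012,-0.06,0,0,0,-2,-1,0.017,-0.09,0,0,0,-2.8,-1,0.022,-0.115,0,0,0,-2.8,-1,0.026,-0.135,0,0,0,-2.8,-1,0.028,-0.147,0,0,0,-2.8,-1,0.0285,-0.151,0,0,0,-2.8,-1])

```text
time: 6.3
tool_pos: [0.4159, -0.2246, 0.2232]
tcp_rot: [0.129, -3.139, -0.0]
wrist_force: [-0.2, 0.1, -1.6]
width: 0.12
grip_force: 50.6
```

```bash
python3 - <<'E'
from h import *
T=[]
for i in range(6): t=read_camera("top"); s=read_camera("scene")
st=readout.read_state();print(st["tool_pos"],st["tcp_rot"],st["time"])
np.save("pics/s.npy",s["color"]);np.save("pics/t.npy",t["color"])
cv2.imwrite("pics/n.png",np.hstack([crop(s,165,140,80,110,5),crop(t,310,130,80,110,5)]))
E
```

```text
[ 0.41620755 -0.22337482  0.22339834] [-1.32575887e-01  3.13867845e+00 -8.44218693e-05] 6.9
```

View pics/n.png

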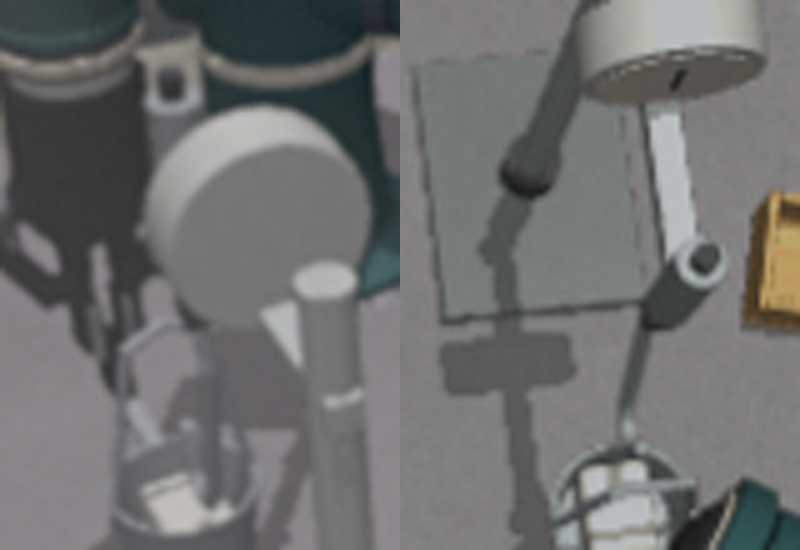

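```bash
python3 - <<'E'
from h import *
np.set_printoptions(precision=4,suppress=True)
s=read_camera("scene");t=read_camera("top"); st=readout.read_state();p=st["tool_pos"]
u=np.array([np.cos(.085),np.sin(.085),0]);v=np.array([-u[1],u[0],0])
b=p+.1*u+[0,0,.086]; print("exp bail",b)
for n,c,o in(("scene",s,(165,140)),("top",t,(230,130))):
    for name,P in (("peak",b),("+y",b+.02*v-[0,0,.009]),("-y",b-.02*v-[0,0,.009]),("pivot",[.59,-.211,.365]),("tubebot",[.59,-.211,.39]),("hookbotrest",[.59,-.211,.236])):
        print(n,name,(proj(c,[P])[0]-o)*5)
print("tube bottom on z .39",onz(t,[[310+262/5,130+312/5]],.39))
print("tube top",two(t,[370.6,182.4],s,[165+172/5,140+80/5]))
print("bail tri",two(t,[357,228.4],s,[165+178/5,140+320/5]))
E
```

```text
exp bail [ 0.5158 -0.215   0.3094]
scene peak [153.6852 321.9527]
scene +y [193.839  325.7275]
scene -y [117.2002 348.0328]
scene pivot [189.3998 306.5109]
scene tubebot [183.6005 260.3112]
scene hookbotrest [217.3118 523.8364]
top peak [657.4557 485.4811]
top +y [615.0202 492.5014]
top -y [693.5627 483.5368]
top pivot [660.4659 316.1762]
top tubebot [669.7345 304.9739]
top hookbotrest [618.2418 367.162 ]
tube bottom on z .39 [[ 0.5867 -0.2071  0.39  ]]
tube top (array([ 0.5896, -0.2079,  0.48  ]), np.float64(0.002893243779308342))
bail tri (array([ 0.5135, -0.2033,  0.3058]), np.float64(0.0017327909375101144))
```

```bash
python3 - <<'E'
from h import *
s=read_camera("scene");t=read_camera("top"); st=readout.read_state();p=st["tool_pos"];print(p)
def cc(c,x,y):
    return cv2.convertScaleAbs(crop(c,x,y,40,30,10),alpha=1.5,beta=-60)
cv2.imwrite("pics/z.png",np.vstack([np.hstack([cc(s,182,198),cc(t,335,213)]),np.hstack([cc(s,185,222),cc(t,345,180)])]))
E
```

```text
[ 0.41611898 -0.22362296  0.22335988]
```

View pics/z.png

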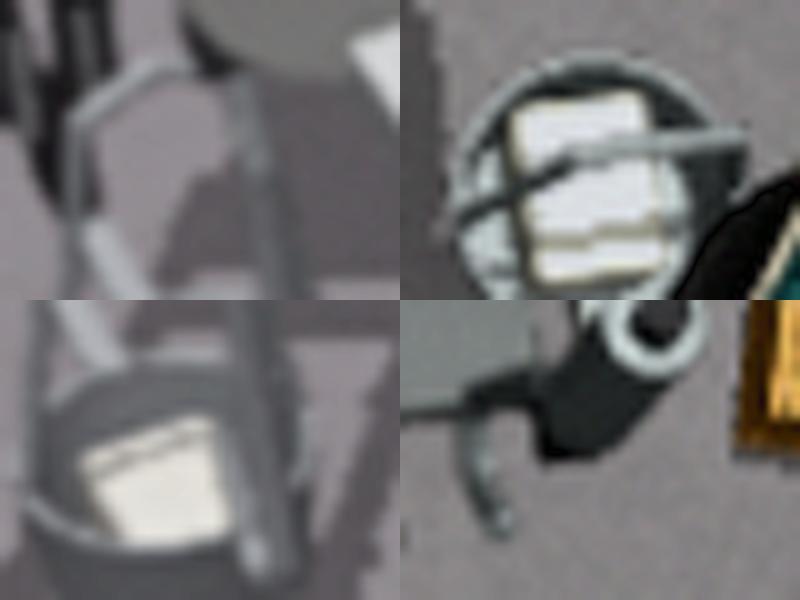

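```bash
python3 - <<'E'
from h import *
np.set_printoptions(precision=3,suppress=True)
t=read_camera("top"); st=readout.read_state(); print(st["q"],st["tool_pos"],st["time"])
hsv=cv2.cvtColor(t["color"],cv2.COLOR_BGR2HSV); m=cv2.inRange(hsv,(75,70,20),(105,255,255))
m[:, :280]=0
ys,xs=np.nonzero(m); k=ys.argsort()[:400:40]; 
for z in(.42,.5): print(z,onz(t,np.c_[xs,ys][k],z)[:,:2].tolist())
print(np.c_[xs,ys][k].tolist())
E
```

```text
[-0.546 -0.126  2.021 -0.     1.246 -2.201] [ 0.416 -0.224  0.223] 7.15
0.42 [[0.5934172498859394, -0.37893613269221055], [0.48794503154974034, -0.24531398348607877], [0.4808689657345284, -0.25399956208974733], [0.47606384240257377, -0.2628291075259554], [0.4718807857770832, -0.2511479547182787], [0.4686477817523967, -0.28293255392900135], [0.46551762200518526, -0.2370944648266763], [0.4627774654677068, -0.25285431143237413], [0.4601719964376577, -0.26408634224777083], [0.45777579774249133, -0.26849499988311437]]
0.5 [[0.5754751463859855, -0.3505627086445227], [0.47789380536908616, -0.2269374667108423], [0.4713471336268532, -0.23497323594963895], [0.46690150438077904, -0.24314220117883734], [0.4630314020779729, -0.23233497086191127], [0.4600402744311045, -0.26174161332751783], [0.4571442967931223, -0.21933288925954353], [0.45460914437344857, -0.23391366693032872], [0.4521986028494259, -0.24430537620315224], [0.4499816751531491, -0.24838420123335989]]
[[438, 185], [384, 232], [388, 235], [392, 237], [387, 239], [401, 240], [381, 242], [388, 243], [393, 244], [395, 245]]
```

The top crop matches the predicted bail corners, (580,155) and (737,137) at 10x, so the bail is where I calculated: 100 mm ahead of the TCP and 86 mm above it. The tube and hook are about 74 mm farther along tool -x. I'll approach now, slowly once near.

Emit:
jog_arm(deltas=[-0.006,0,0,0,0,0,-1,-0.014,0,0,0,0,0,-1,-0.022,0,0,0,0,0,-1,-0.03,0,0,0,0,0,-1,-0.036,0,0,0,0,0,-1,-0.039,0,0,0,0,0,-1,-0.041,0,0,0,0,0,-1,-0.042,0,0,0,0,0,-1])

```text
time: 7.95
tool_pos: [0.4581, -0.2201, 0.2233]
tcp_rot: [0.132, -3.139, -0.0]
wrist_force: [-0.7, -0.4, -1.9]
width: 0.119
grip_force: 50.7
```

Emit:
jog_arm(deltas=[-0.0004,0,0,0,0,0,-1,-0.0008,0,0,0,0,0,-1,-0.0012,0,0,0,0,0,-1,-0.0016,0,0,0,0,0,-1,-0.002,0,0,0,0,0,-1,-0.0024,0,0,0,0,0,-1,-0.0028,0,0,0,0,0,-1,-0.0032,0,0,0,0,0,-1])

```text
time: 8.75
tool_pos: [0.4612, -0.2199, 0.2234]
tcp_rot: [-0.132, 3.139, -0.0]
wrist_force: [-0.2, 0.5, -1.4]
width: 0.121
grip_force: 50.7
```

Emit:
jog_arm(deltas=[-0.0004,0,0,0,0,0,-1,-0.0008,0,0,0,0,0,-1,-0.0012,0,0,0,0,0,-1,-0.0016,0,0,0,0,0,-1,-0.002,0,0,0,0,0,-1,-0.0024,0,0,0,0,0,-1,-0.0028,0,0,0,0,0,-1,-0.0032,0,0,0,0,0,-1])

```text
time: 9.55
tool_pos: [0.4644, -0.2196, 0.2233]
tcp_rot: [-0.132, 3.139, -0.0]
wrist_force: [0.5, -0.6, -1.7]
width: 0.117
grip_force: 50.7
```

Emit:
jog_arm(deltas=[-0.0004,0,0,0,0,0,-1,-0.0008,0,0,0,0,0,-1,-0.0012,0,0,0,0,0,-1,-0.0016,0,0,0,0,0,-1,-0.002,0,0,0,0,0,-1,-0.0024,0,0,0,0,0,-1,-0.0028,0,0,0,0,0,-1,-0.0032,0,0,0,0,0,-1])

```text
time: 10.35
tool_pos: [0.4675, -0.2193, 0.2233]
tcp_rot: [0.132, -3.139, -0.0]
wrist_force: [-0.8, 0.1, -2.1]
width: 0.12
grip_force: 50.7
```

```bash
cat >> h.py <<'E'
H=np.array([.59,-.21,0]);U=np.array([np.cos(.085),np.sin(.085),0]);V=np.array([-U[1],U[0],0])
def where():
    st=readout.read_state(); d=st["tool_pos"]+.1*U+[0,0,.086]-H
    print("bail along u, v, z mm",np.round(np.array([d@U,d@V,d[2]])*1000,1),"t",round(st["time"],2))
E
python3 - <<'E'
from h import *
where()
E
```

```text
bail along u, v, z mm [-22.8   1.1 309.3] t 10.35
```

Emit:
jog_arm(deltas=[-0.0004,0,0,0,0,0,-1,-0.0008,0,0,0,0,0,-1,-0.0012,0,0,0,0,0,-1,-0.0016,0,0,0,0,0,-1,-0.002,0,0,0,0,0,-1,-0.0024,0,0,0,0,0,-1,-0.0028,0,0,0,0,0,-1,-0.0032,0,0,0,0,0,-1])

```text
time: 11.15
tool_pos: [0.4708, -0.2191, 0.2234]
tcp_rot: [-0.132, 3.139, -0.0]
wrist_force: [-0.5, -0.7, -1.9]
width: 0.121
grip_force: 50.7
```

Emit:
jog_arm(deltas=[-0.0004,0,0,0,0,0,-1,-0.0008,0,0,0,0,0,-1,-0.0012,0,0,0,0,0,-1,-0.0016,0,0,0,0,0,-1,-0.002,0,0,0,0,0,-1,-0.0024,0,0,0,0,0,-1,-0.0028,0,0,0,0,0,-1,-0.0032,0,0,0,0,0,-1])

```text
time: 11.95
tool_pos: [0.474, -0.2188, 0.2234]
tcp_rot: [-0.132, 3.139, -0.0]
wrist_force: [-0.3, -0.1, -1.1]
width: 0.121
grip_force: 50.7
```

Emit:
jog_arm(deltas=[-0.0004,0,0,0,0,0,-1,-0.0008,0,0,0,0,0,-1,-0.0012,0,0,0,0,0,-1,-0.0016,0,0,0,0,0,-1,-0.002,0,0,0,0,0,-1,-0.0024,0,0,0,0,0,-1,-0.0028,0,0,0,0,0,-1,-0.0032,0,0,0,0,0,-1])

```text
time: 12.75
tool_pos: [0.4771, -0.2185, 0.2233]
tcp_rot: [-0.132, 3.139, -0.0]
wrist_force: [-0.4, 0.0, -1.2]
width: 0.114
grip_force: 50.7
```

Emit:
jog_arm(deltas=[-0.0004,0,0,0,0,0,-1,-0.0008,0,0,0,0,0,-1,-0.0012,0,0,0,0,0,-1,-0.0016,0,0,0,0,0,-1,-0.002,0,0,0,0,0,-1,-0.0024,0,0,0,0,0,-1,-0.0028,0,0,0,0,0,-1,-0.0032,0,0,0,0,0,-1])

```text
time: 13.55
tool_pos: [0.4803, -0.2182, 0.2233]
tcp_rot: [0.132, -3.139, -0.0]
wrist_force: [0.1, -0.1, -0.6]
width: 0.116
grip_force: 50.7
```

Emit:
jog_arm(deltas=[-0.0004,0,0,0,0,0,-1,-0.0008,0,0,0,0,0,-1,-0.0012,0,0,0,0,0,-1,-0.0016,0,0,0,0,0,-1,-0.002,0,0,0,0,0,-1,-0.0024,0,0,0,0,0,-1,-0.0028,0,0,0,0,0,-1,-0.0032,0,0,0,0,0,-1])

```text
time: 14.35
tool_pos: [0.4836, -0.218, 0.2234]
tcp_rot: [-0.132, 3.139, -0.0]
wrist_force: [-0.4, -0.8, -1.9]
width: 0.117
grip_force: 50.7
```

```bash
python3 - <<'E'
from h import *
where()
# hook lower-end motion in the top view: frame differences over ~0.6 s
F=[]
for i in range(10): c=read_camera("top"); F.append(c["color"].astype(int).copy())
F=np.array(F); d=(F.max(0)-F.min(0)).max(2)[170:260,330:385]; ys,xs=np.nonzero(d>40)
print("moving px",len(xs),(xs.min()+330,xs.max()+330,ys.min()+170,ys.max()+170) if len(xs) else "")
E
```

```text
bail along u, v, z mm [ -6.7   1.1 309.4] t 14.35
moving px 141 (np.int64(349), np.int64(359), np.int64(187), np.int64(221))
```

Emit:
jog_arm(deltas=[-0.0004,0,0,0,0,0,-1,-0.0008,0,0,0,0,0,-1,-0.0012,0,0,0,0,0,-1,-0.0016,0,0,0,0,0,-1,-0.002,0,0,0,0,0,-1,-0.0024,0,0,0,0,0,-1,-0.0028,0,0,0,0,0,-1,-0.0032,0,0,0,0,0,-1])

```text
time: 15.65
tool_pos: [0.4867, -0.2177, 0.2233]
tcp_rot: [-0.132, 3.139, -0.0]
wrist_force: [-1.0, 0.0, -1.3]
width: 0.119
grip_force: 50.7
```

Emit:
jog_arm(deltas=[-0.0004,0,0,0,0,0,-1,-0.0008,0,0,0,0,0,-1,-0.0012,0,0,0,0,0,-1,-0.0016,0,0,0,0,0,-1,-0.002,0,0,0,0,0,-1,-0.0024,0,0,0,0,0,-1,-0.0028,0,0,0,0,0,-1,-0.0032,0,0,0,0,0,-1])

```text
time: 16.45
tool_pos: [0.4899, -0.2175, 0.2233]
tcp_rot: [0.132, -3.139, 0.0]
wrist_force: [-0.4, 0.8, -1.0]
width: 0.116
grip_force: 50.7
```

Emit:
jog_arm(deltas=[-0.0004,0,0,0,0,0,-1,-0.0008,0,0,0,0,0,-1,-0.0012,0,0,0,0,0,-1,-0.0016,0,0,0,0,0,-1,-0.002,0,0,0,0,0,-1,-0.0024,0,0,0,0,0,-1,-0.0028,0,0,0,0,0,-1,-0.0032,0,0,0,0,0,-1])

```text
time: 17.25
tool_pos: [0.4931, -0.2172, 0.2233]
tcp_rot: [0.132, -3.139, -0.0]
wrist_force: [0.1, -0.4, -1.2]
width: 0.117
grip_force: 50.7
```

Emit:
jog_arm(deltas=[-0.0004,0,0,0,0,0,-1,-0.0008,0,0,0,0,0,-1,-0.0012,0,0,0,0,0,-1,-0.0016,0,0,0,0,0,-1,-0.002,0,0,0,0,0,-1,-0.0024,0,0,0,0,0,-1,-0.0028,0,0,0,0,0,-1,-0.0032,0,0,0,0,0,-1])

```text
time: 18.05
tool_pos: [0.4963, -0.2169, 0.2234]
tcp_rot: [-0.132, 3.139, -0.0]
wrist_force: [-0.1, 0.7, -1.5]
width: 0.123
grip_force: 50.7
```

Emit:
jog_arm(deltas=[-0.0004,0,0,0,0,0,-1,-0.0008,0,0,0,0,0,-1,-0.0012,0,0,0,0,0,-1,-0.0016,0,0,0,0,0,-1,-0.002,0,0,0,0,0,-1,-0.0024,0,0,0,0,0,-1,-0.0028,0,0,0,0,0,-1,-0.0032,0,0,0,0,0,-1])

```text
time: 18.85
tool_pos: [0.4994, -0.2166, 0.2233]
tcp_rot: [0.132, -3.139, -0.0]
wrist_force: [0.4, 0.4, -1.6]
width: 0.118
grip_force: 50.7
```

Emit:
jog_arm(deltas=[-0.0004,0,0,0,0,0,-1,-0.0008,0,0,0,0,0,-1,-0.0012,0,0,0,0,0,-1,-0.0016,0,0,0,0,0,-1,-0.002,0,0,0,0,0,-1,-0.0024,0,0,0,0,0,-1,-0.0028,0,0,0,0,0,-1,-0.0032,0,0,0,0,0,-1])

```text
time: 19.65
tool_pos: [0.5026, -0.2164, 0.2233]
tcp_rot: [0.132, -3.139, 0.0]
wrist_force: [-0.9, 0.1, -0.9]
width: 0.122
grip_force: 50.7
```

```bash
cat >> h.py <<'E'
def motion(n=12):
    F=[]
    for i in range(n): c=read_camera("top"); F.append(c["color"].astype(int).copy())
    F=np.array(F); d=(F.max(0)-F.min(0)).max(2)[170:260,330:385]; ys,xs=np.nonzero(d>40)
    print("moving px",len(xs),(xs.min()+330,xs.max()+330,ys.min()+170,ys.max()+170) if len(xs) else "")
    return c
E
python3 - <<'E'
from h import *
motion(); where()
E
```

```text
moving px 1 (np.int64(374), np.int64(374), np.int64(244), np.int64(244))
bail along u, v, z mm [ 12.4   1.1 309.3] t 20.25
```

```bash
python3 - <<'E'
from h import *
s=read_camera("scene");t=read_camera("top")
def cc(c,x,y): return cv2.convertScaleAbs(crop(c,x,y,50,75,8),alpha=1.5,beta=-60)
cv2.imwrite("pics/f.png",np.hstack([cc(s,180,185),cc(t,335,165)]))
th=.1
def hk(th,x,z): return H+U*(x*np.cos(th)-z*np.sin(th)) +[0,0,.365+x*np.sin(th)+z*np.cos(th)]
for th in(0,.1,.2):
  for n,x,z in(("shank-60",.014,-.06),("bottom",0,-.132),("tip",-.02,-.104)):
    P=[hk(th,x,z)]; print(th,n,((proj(s,P)[0]-[180,185])*8).round(),((proj(t,P)[0]-[335,165])*8).round()+[400,0])
d=readout.read_state()["tool_pos"]+.1*U+[0,0,.086]
for P in(d,d+.02*V-[0,0,.009],d-.02*V-[0,0,.009]): print("bail",((proj(s,[P])[0]-[180,185])*8).round(),((proj(t,[P])[0]-[335,165])*8).round()+[400,0])
E
```

```text
0 shank-60 [225. 324.] [574. 223.]
0 bottom [232. 485.] [545. 309.]
0 tip [199. 377.] [567. 353.]
0.1 shank-60 [231. 331.] [572. 203.]
0.1 bottom [247. 508.] [540. 270.]
0.1 tip [212. 400.] [562. 322.]
0.2 shank-60 [238. 335.] [571. 184.]
0.2 bottom [262. 529.] [535. 231.]
0.2 tip [225. 421.] [557. 291.]
bail [225. 308.] [574. 225.]
bail [292. 313.] [507. 238.]
bail [163. 353.] [631. 224.]
```

View pics/f.png

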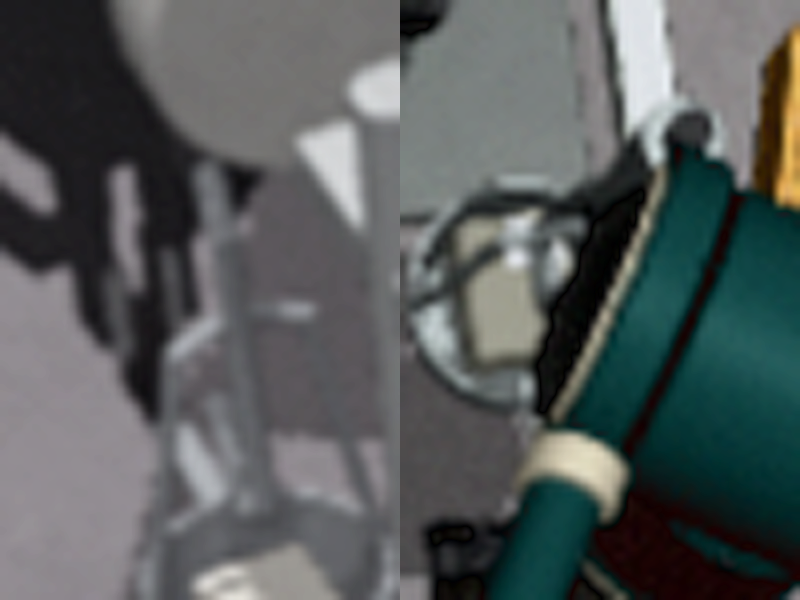

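The scene crop shows the shank at (238,300) lying against the middle of the bail, whose corners are at (168,352) and (315,310). The hook bottom is near (255,510), so it leans about 0.1 rad and stands still. Next I slide down along the shank.

Emit:
jog_arm(deltas=[0,0,0.0005,0,0,0,-1,-0.0001,0,0.0015,0,0,0,-1,-0.0002,0,0.003,0,0,0,-1,-0.0003,0,0.0045,0,0,0,-1,-0.0004,0,0.006,0,0,0,-1,-0.0005,0,0.0075,0,0,0,-1,-0.0006,0,0.009,0,0,0,-1,-0.0007,0,0.0105,0,0,0,-1])

```text
time: 21.15
tool_pos: [0.5033, -0.2163, 0.2127]
tcp_rot: [0.132, -3.139, -0.0]
wrist_force: [0.4, 0.4, -1.5]
width: 0.121
grip_force: 50.7
```

Emit:
jog_arm(deltas=[-0.0001,0,0.0015,0,0,0,-1,-0.0002,0,0.003,0,0,0,-1,-0.0003,0,0.0045,0,0,0,-1,-0.0004,0,0.006,0,0,0,-1,-0.0005,0,0.0075,0,0,0,-1,-0.0006,0,0.009,0,0,0,-1,-0.0007,0,0.0105,0,0,0,-1,-0.0008,0,0.012,0,0,0,-1])

```text
time: 21.95
tool_pos: [0.5041, -0.2162, 0.2007]
tcp_rot: [0.132, -3.139, -0.0]
wrist_force: [-0.8, -0.4, -1.3]
width: 0.121
grip_force: 50.7
```

Emit:
jog_arm(deltas=[-0.0001,0,0.0015,0,0,0,-1,-0.0002,0,0.003,0,0,0,-1,-0.0003,0,0.0045,0,0,0,-1,-0.0004,0,0.006,0,0,0,-1,-0.0005,0,0.0075,0,0,0,-1,-0.0006,0,0.009,0,0,0,-1,-0.0007,0,0.0105,0,0,0,-1,-0.0008,0,0.012,0,0,0,-1])

```text
time: 22.75
tool_pos: [0.5049, -0.2162, 0.1887]
tcp_rot: [-0.132, 3.139, -0.0]
wrist_force: [-0.5, -0.3, -1.4]
width: 0.121
grip_force: 50.7
```

Emit:
jog_arm(deltas=[-0.0001,0,0.0015,0,0,0,-1,-0.0002,0,0.003,0,0,0,-1,-0.0003,0,0.0045,0,0,0,-1,-0.0004,0,0.006,0,0,0,-1,-0.0005,0,0.0075,0,0,0,-1,-0.0006,0,0.009,0,0,0,-1,-0.0007,0,0.0105,0,0,0,-1,-0.0008,0,0.012,0,0,0,-1])

```text
time: 23.55
tool_pos: [0.5057, -0.2161, 0.1767]
tcp_rot: [-0.132, 3.139, 0.0]
wrist_force: [-0.6, -0.3, -1.3]
width: 0.119
grip_force: 50.7
```

```bash
cat >> h.py <<'E'
def weigh(n=14):
    W=[]
    for i in range(n): read_camera("top"); st=readout.read_state(); W.append(np.r_[st["wrist_force"],st["torque"]])
    W=np.array(W); print("F,T",np.round(W.mean(0),3),"+-",np.round(W.std(0)/n**.5,3))
E
python3 - <<'E'
from h import *
weigh(10); where()
E
```

```text
F,T [-0.249  0.352 -1.437 -0.022  0.194  0.012] +- [0.179 0.173 0.14  0.006 0.008 0.008]
bail along u, v, z mm [ 15.5   1.  262.9] t 24.05
```

Emit:
jog_arm(deltas=[0,0,0.0015,0,0,0,-1,0,0,0.003,0,0,0,-1,0,0,0.0045,0,0,0,-1,0,0,0.006,0,0,0,-1,0,0,0.0075,0,0,0,-1,0,0,0.009,0,0,0,-1,0,0,0.0095,0,0,0,-1,0,0,0.0095,0,0,0,-1])

```text
time: 24.85
tool_pos: [0.5056, -0.2161, 0.1672]
tcp_rot: [0.132, -3.139, -0.0]
wrist_force: [-0.4, 0.3, -1.6]
width: 0.12
grip_force: 50.7
```

Emit:
jog_arm(deltas=[0.001,0,0.0005,0,0,0,-1,0.003,0,0.001,0,0,0,-1,0.005,0,0.0015,0,0,0,-1,0.007,0,0.002,0,0,0,-1,0.009,0,0.0025,0,0,0,-1,0.011,0,0.003,0,0,0,-1,0.0125,0,0.004,0,0,0,-1,0.0135,0,0.005,0,0,0,-1])

```text
time: 25.65
tool_pos: [0.4921, -0.2173, 0.1623]
tcp_rot: [0.132, -3.139, 0.0]
wrist_force: [0.5, 0.6, -2.2]
width: 0.12
grip_force: 50.7
```

Emit:
jog_arm(deltas=[0.0005,0,0.001,0,0,0,-1,0.0008,0,0.002,0,0,0,-1,0.001,0,0.003,0,0,0,-1,0.001,0,0.004,0,0,0,-1,0.001,0,0.005,0,0,0,-1,0.001,0,0.006,0,0,0,-1,0.001,0,0.007,0,0,0,-1,0.001,0,0.008,0,0,0,-1])

```text
time: 26.45
tool_pos: [0.4914, -0.2174, 0.1544]
tcp_rot: [-0.132, 3.139, -0.0]
wrist_force: [-0.4, -0.0, -0.4]
width: 0.118
grip_force: 50.7
```

```bash
python3 - <<'E'
from h import *
weigh(12); where()
E
```

```text
F,T [ 0.163 -0.17  -0.827 -0.021  0.088 -0.009] +- [0.164 0.141 0.167 0.009 0.009 0.009]
bail along u, v, z mm [  1.    1.  240.4] t 27.05
```

Emit:
jog_arm(deltas=[0,0,0.001,0,0,0,-1,0,0,0.002,0,0,0,-1,0,0,0.003,0,0,0,-1,0,0,0.004,0,0,0,-1,0,0,0.005,0,0,0,-1,0,0,0.006,0,0,0,-1,0,0,0.007,0,0,0,-1,0,0,0.008,0,0,0,-1])

```text
time: 27.85
tool_pos: [0.4913, -0.2174, 0.1463]
tcp_rot: [-0.132, 3.139, -0.0]
wrist_force: [-0.3, -0.6, -0.1]
width: 0.123
grip_force: 50.8
```

Emit:
jog_arm(deltas=[0,0,0.001,0,0,0,-1,0,0,0.002,0,0,0,-1,0,0,0.003,0,0,0,-1,0,0,0.004,0,0,0,-1,0,0,0.005,0,0,0,-1,0,0,0.006,0,0,0,-1,0,0,0.007,0,0,0,-1,0,0,0.008,0,0,0,-1])

```text
time: 28.65
tool_pos: [0.4913, -0.2174, 0.1383]
tcp_rot: [-0.132, 3.139, -0.0]
wrist_force: [-0.3, 0.7, 0.2]
width: 0.121
grip_force: 50.8
```

```bash
python3 - <<'E'
from h import *
weigh(30); where()
E
```

```text
F,T [-0.076 -0.018  0.031 -0.002 -0.005 -0.01 ] +- [0.075 0.073 0.085 0.005 0.004 0.005]
bail along u, v, z mm [  1.    1.1 224.3] t 30.15
```

Emit:
jog_arm(deltas=[0,0,0,0,0,0,-1,0,0,0,0,0,0,-1,0,0,0,0,0,0,-0.74,0,0,0,0,0,0,-0.7,0,0,0,0,0,0,-0.6,0,0,0,0,0,0,-0.5,0,0,0,0,0,0,-0.4,0,0,0,0,0,0,-0.3], squeeze=20)

```text
time: 30.95
tool_pos: [0.4912, -0.2173, 0.1383]
tcp_rot: [0.132, -3.139, -0.0]
wrist_force: [-0.4, -0.4, -0.0]
width: 0.348
grip_force: 0.0
```

Emit:
jog_arm(deltas=[0,0,0,0,0,0,-0.2,0,0,0,0,0,0,-0.1,0,0,0,0,0,0,0,0,0,0,0,0,0,0.1,0,0,0,0,0,0,0.1,0,0,0,0,0,0,0.1,0,0,0,0,0,0,0.1])

```text
time: 31.65
tool_pos: [0.4912, -0.2173, 0.1383]
tcp_rot: [0.132, -3.139, -0.0]
wrist_force: [-0.2, 0.9, -0.2]
width: 0.554
grip_force: 0.0
```

```bash
python3 - <<'E'
from h import *
c=motion(12); st=readout.read_state(); print(st["width"],st["grip_force"],st["time"])
t=c; s=read_camera("scene")
def dark(c,x,y,w,h,n):
    m=(c["color"][y:y+h,x:x+w].max(2)<45).astype(np.uint8); print(n,m.sum())
print("tab exp",proj(s,[st["tool_pos"]]),proj(t,[st["tool_pos"]]))
# motion in the scene camera around the pan
F=np.array([read_camera("scene")["color"].astype(int) for _ in range(12)])
d=(F.max(0)-F.min(0)).max(2)[180:300,150:260]; ys,xs=np.nonzero(d>40); print("scene moving px",len(xs),(xs.min()+150,xs.max()+150,ys.min()+180,ys.max()+180) if len(xs) else "")
E
```

```text
moving px 40 (np.int64(335), np.int64(355), np.int64(198), np.int64(251))
0.5505578588096646 0.0 32.25
tab exp [[199.88053075 250.73317028]] [[352.29610241 244.18035001]]
scene moving px 14 (np.int64(203), np.int64(221), np.int64(251), np.int64(289))
```

Emit:
jog_arm(deltas=[0,0,-0.002,0,0,0,0.3,0,0,-0.008,0,0,0,0.3,0,0,-0.016,0,0,0,0.3,0,0,-0.026,0,0,0,0.3,0,0,-0.038,0,0,0,0.3,0,0,-0.05,0,0,0,0.3,0,0,-0.062,0,0,0,0.3,0,0,-0.074,0,0,0,0.3])

```text
time: 33.7
tool_pos: [0.4914, -0.2174, 0.2138]
tcp_rot: [-0.132, 3.138, -0.001]
wrist_force: [0.6, -0.4, 1.1]
width: 0.652
grip_force: 0.0
```

Emit:
jog_arm(deltas=[0.01,0,-0.005,0,0,0,0.3,0.025,0,-0.01,0,0,0,0.3,0.04,0,-0.01,0,0,0,0.3,0.055,0,-0.01,0,0,0,0.3,0.065,0,-0.01,0,0,0,0.3,0.07,0,-0.01,0,0,0,0.3,0.07,0,-0.01,0,0,0,0.3,0.07,0,-0.01,0,0,0,0.3])

```text
time: 34.5
tool_pos: [0.4216, -0.2233, 0.2224]
tcp_rot: [-0.131, 3.138, -0.0]
wrist_force: [-0.1, 0.1, 0.1]
width: 0.653
grip_force: 0.0
```

```bash
cat > mv.py <<'E'
from h import *
for n,(y0,y1,x0,x1) in (("top",(170,300,320,400)),("scene",(180,310,150,260))):
    F=np.array([read_camera(n)["color"].astype(int) for _ in range(14)])
    d=(F.max(0)-F.min(0)).max(2)[y0:y1,x0:x1]; ys,xs=np.nonzero(d>40); print(n,"moving px",len(xs),d.max(),(xs.min()+x0,xs.max()+x0,ys.min()+y0,ys.max()+y0) if len(xs) else "")
st=readout.read_state(); print(st["time"],st["tool_pos"])
# pan's expected places if it hangs level and unswung: tab and bail peak
c=read_camera("scene"); T=np.array([.4912,-.2173,.138])
hsv=c["color"]; 
for dz in (0,): 
    p=proj(c,[T])[0]; x,y=p.astype(int); w=c["color"][y-15:y+16,x-15:x+16].max(2)<50; yy,xx=np.nonzero(w); print("tab exp",p,"seen",(xx.mean()+x-15,yy.mean()+y-15,len(xx)))
E
python3 mv.py
```

```text
top moving px 125 112 (np.int64(335), np.int64(379), np.int64(198), np.int64(279))
scene moving px 11 49 (np.int64(198), np.int64(221), np.int64(244), np.int64(289))
35.9 [ 0.42147779 -0.22321717  0.22236126]
tab exp [199.90503442 250.8115984 ] seen (np.float64(199.2), np.float64(253.2), 5)
```

Emit:
jog_arm(deltas=[0,0,0,0,0,0,0.3,0,0,0,0,0,0,0.3,0,0,0,0,0,0,0.3,0,0,0,0,0,0,0.3,0,0,0,0,0,0,0.3,0,0,0,0,0,0,0.3,0,0,0,0,0,0,0.3,0,0,0,0,0,0,0.3])

```text
time: 36.75
tool_pos: [0.4215, -0.2232, 0.2224]
tcp_rot: [-0.132, 3.139, -0.0]
wrist_force: [-0.4, -0.0, 0.6]
width: 0.65
grip_force: 0.0
```

```bash
cat > sp.py <<'E'
from h import *
L=[]
for _ in range(14):
    c=read_camera("top"); g=c["color"][195:250,325:385]; w=(g.min(2)>185).astype(np.uint8)
    n,l,st,ce=cv2.connectedComponentsWithStats(w); i=1+np.argmax(st[1:,4]); L.append(np.r_[ce[i]+[325,195],st[i,4]])
L=np.array(L); print(np.round(L,2).tolist()); print("range px",np.ptp(L,axis=0), readout.read_state()["time"])
E
python3 sp.py
```

```text
[[349.25, 212.12, 8.0], [348.25, 210.19, 16.0], [345.88, 209.62, 8.0], [346.56, 211.0, 9.0], [348.5, 210.83, 12.0], [346.93, 211.21, 14.0], [348.42, 210.67, 12.0], [348.11, 211.11, 18.0], [348.71, 211.29, 17.0], [347.47, 209.93, 15.0], [348.6, 211.13, 15.0], [349.33, 211.44, 9.0], [349.08, 211.38, 13.0], [350.14, 210.86, 7.0]]
range px [ 4.26785714  2.5        11.        ] 37.45
```

```bash
cat > sp.py <<'E'
from h import *
for n,(y0,y1,x0,x1) in (("top",(200,245,335,365)),("scene",(225,275,190,240))):
    F=[];
    for _ in range(16): F.append(cv2.cvtColor(read_camera(n)["color"],cv2.COLOR_BGR2GRAY)[y0:y1,x0:x1].astype(np.float32))
    D=np.array([cv2.phaseCorrelate(F[0],f,cv2.createHanningWindow(F[0].shape[::-1],cv2.CV_32F))[0] for f in F])
    print(n,np.round(D,2).tolist())
print(readout.read_state()["time"])
E
python3 sp.py
```

```text
Traceback (most recent call last):
  File "sp.py", line 4, in <module>
    for _ in range(16): F.append(cv2.cvtColor(read_camera(n)["color"],cv2.COLOR_BGR2GRAY)[y0:y1,x0:x1].astype(np.float32))
                                              ~~~~~~~~~~~^^^
ValueError: 200 camera calls are used up
```

The camera calls are used up. I'll let it settle for some seconds before handing in.

Emit:
jog_arm(deltas=[0,0,0,0,0,0,0.3,0,0,0,0,0,0,0.3,0,0,0,0,0,0,0.3,0,0,0,0,0,0,0.3,0,0,0,0,0,0,0.3,0,0,0,0,0,0,0.3,0,0,0,0,0,0,0.3,0,0,0,0,0,0,0.3])

```text
time: 38.9
tool_pos: [0.4215, -0.2232, 0.2223]
tcp_rot: [0.132, -3.139, -0.0]
wrist_force: [-0.7, 0.2, -1.5]
width: 0.65
grip_force: 0.0
```

Emit:
jog_arm(deltas=[0,0,0,0,0,0,0.3,0,0,0,0,0,0,0.3,0,0,0,0,0,0,0.3,0,0,0,0,0,0,0.3,0,0,0,0,0,0,0.3,0,0,0,0,0,0,0.3,0,0,0,0,0,0,0.3,0,0,0,0,0,0,0.3])

```text
time: 39.7
tool_pos: [0.4215, -0.2232, 0.2224]
tcp_rot: [-0.132, 3.139, -0.0]
wrist_force: [-0.5, 0.5, -0.4]
width: 0.645
grip_force: 0.0
```

Emit:
jog_arm(deltas=[0,0,0,0,0,0,0.3,0,0,0,0,0,0,0.3,0,0,0,0,0,0,0.3,0,0,0,0,0,0,0.3,0,0,0,0,0,0,0.3,0,0,0,0,0,0,0.3,0,0,0,0,0,0,0.3,0,0,0,0,0,0,0.3])

```text
time: 40.5
tool_pos: [0.4215, -0.2232, 0.2224]
tcp_rot: [0.132, -3.139, 0.0]
wrist_force: [0.9, -0.4, 0.7]
width: 0.649
grip_force: 0.0
```

Emit:
jog_arm(deltas=[0,0,0,0,0,0,0.3,0,0,0,0,0,0,0.3,0,0,0,0,0,0,0.3,0,0,0,0,0,0,0.3,0,0,0,0,0,0,0.3,0,0,0,0,0,0,0.3,0,0,0,0,0,0,0.3,0,0,0,0,0,0,0.3])

```text
time: 41.3
tool_pos: [0.4215, -0.2232, 0.2223]
tcp_rot: [-0.132, 3.139, -0.0]
wrist_force: [-0.6, 0.9, 0.4]
width: 0.647
grip_force: 0.0
```

Emit:
jog_arm(deltas=[0,0,0,0,0,0,0.3,0,0,0,0,0,0,0.3,0,0,0,0,0,0,0.3,0,0,0,0,0,0,0.3,0,0,0,0,0,0,0.3,0,0,0,0,0,0,0.3,0,0,0,0,0,0,0.3,0,0,0,0,0,0,0.3])

```text
time: 42.1
tool_pos: [0.4215, -0.2232, 0.2223]
tcp_rot: [0.132, -3.139, -0.0]
wrist_force: [-0.5, 0.0, -0.4]
width: 0.647
grip_force: 0.0
```

Emit:
jog_arm(deltas=[0,0,0,0,0,0,0.3,0,0,0,0,0,0,0.3,0,0,0,0,0,0,0.3,0,0,0,0,0,0,0.3,0,0,0,0,0,0,0.3,0,0,0,0,0,0,0.3,0,0,0,0,0,0,0.3,0,0,0,0,0,0,0.3])

```text
time: 42.9
tool_pos: [0.4215, -0.2232, 0.2224]
tcp_rot: [-0.132, 3.139, -0.0]
wrist_force: [0.7, 0.1, -0.8]
width: 0.649
grip_force: 0.0
```

Emit:
jog_arm(deltas=[0,0,0,0,0,0,0.3,0,0,0,0,0,0,0.3,0,0,0,0,0,0,0.3,0,0,0,0,0,0,0.3,0,0,0,0,0,0,0.3,0,0,0,0,0,0,0.3,0,0,0,0,0,0,0.3,0,0,0,0,0,0,0.3])

```text
time: 43.7
tool_pos: [0.4215, -0.2232, 0.2223]
tcp_rot: [-0.132, 3.139, -0.0]
wrist_force: [0.4, 0.2, 0.7]
width: 0.653
grip_force: 0.0
```

Emit:
jog_arm(deltas=[0,0,0,0,0,0,0.3,0,0,0,0,0,0,0.3,0,0,0,0,0,0,0.3,0,0,0,0,0,0,0.3,0,0,0,0,0,0,0.3,0,0,0,0,0,0,0.3,0,0,0,0,0,0,0.3,0,0,0,0,0,0,0.3])

```text
time: 44.5
tool_pos: [0.4215, -0.2232, 0.2223]
tcp_rot: [0.132, -3.139, 0.0]
wrist_force: [1.1, 0.3, -0.3]
width: 0.65
grip_force: 0.0
```

```bash
python3 -c "
from workcell import finish_job, readout
print(readout.read_state()['time']); print(finish_job())"
```

```text
44.5
the job is handed in; nothing more can be done
None
```

I handed the job in at 44.5 s with the pan hung by its bail in the hook and released at near-zero load; the camera calls ran out, so I couldn't confirm by image that it hung fully still, and no verdict came back.

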